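# Mount a carving board on the sloped stand and close the hold-down arm

## Robot

A 6-joint arm with a two-finger parallel gripper is mounted at the origin on the work surface. World frame = base frame: x ahead of the robot, y to its left, z up, the work surface at z = 0. Lengths are in mm, angles in rad, forces in N, time in s.
With the tool pointing down it reaches from about 425 to 925 mm from the base axis. Payload 12.5 kg.
Tool frame: the origin (TCP) lies at the very end of the fingers, on their centre line; the grasp point (between the pads) lies manip.grip_point_offset behind it (manip.grip_point_offset is the distance from the TCP to the grasp point, in mm); z points along the fingers, y is the line along which they close (so a half turn about z gives the same grasp; the last joint's range is limited). The gripper opens to 85 mm and grips with 20 to 120 N. Pads are 22 mm wide; open, the fingers measure 114 mm over their backs; the gripper's body (76 mm by 85 mm) begins 54 mm behind the grasp point. The pads swing forward as they close: fully open they stand 13 mm farther back than shut.
Start: joints at [-1.25, 0.491, 1.559, -0, 1.092, -0.106], TCP at [258.749, -568.941, 231.327] pointing down, gripper open.
Joint ranges: [-3.1, 3.1], [-0.84, 2.19], [0.05, 2.79], [-1.13, 4.28], [0.06, 2.93], [-2.69, 2.69]. Speed limits (rad/s): [2.22, 2.22, 2.79, 3.14, 3.14, 3.14].

## Interface

Orientations are given as [roll, pitch, yaw] about the fixed x, y, z axes, in that order (R = Rz(yaw) Ry(pitch) Rx(roll)).
In Python, from workcell import manip gives the robot as it stands.
- The arm moves only by the tool drive_tool, never from a script. Its arguments are lists of equal length, an entry for each row: "offset": the shift along the world's x, y, z scaled (see below), a list of three; "angular": the turn, a rotation vector about the world's x, y, z scaled (see below), a list of three; "grip": the finger opening in mm, from 0 to 85.4. A call has 1 to 8 rows; each row shifts and turns the commanded pose from where the row before left it; what a row does not reach is not made up. The controller multiplies each number of a shift by 0.2 m and each number of a turn by 180 degrees. A row lasts 1/8 s, in which the tool goes at most 62.5 mm and 10.7 degrees, less where a joint would pass 70% of its speed; a pose out of reach is approached as far as the arm can. A call with a number of a shift or a turn outside -1 to 1 is refused whole. A call with a gripper value outside its range is refused whole. The fingers move at their own pace and stop on an object; "grip_force" is the grip in N (left out, the last holds). Time passes only in rows, so rows that do not move let the fingers close. It gives the time, the measured TCP pose, the force, the opening and the grip force at its end, in the units of the state.
- manip.get_state(): the state, without advancing time (a new reading comes with each control period).
- manip.camera(name): name is "scene" or "side" or "wrist"; returns a dict with "img" (480x640x3 uint8, blue, green, red), "mtx" (3x3 intrinsics, pixels), "k1" (the pictures are not rectified: a ray, as slopes to the right and down, at radius r is drawn at 1 + k1 r^2 times it, then the intrinsics apply), "extrinsics" (4x4, takes a point from camera to world coordinates); the wrist camera has in their place "T_tool_cam" (4x4, takes a point from camera to tool coordinates, whose origin is the TCP and whose axes are the flange's). Camera axes: x right, y up, looking along -z (the intrinsics and any distortion apply to the point x, -y, -z); pixel columns grow to the right and rows downward; lengths in mm; the calibration is good to about 2 mm. A picture is of the moment at which its call begins: read the wrist's pose just before it. There is no depth.
- manip.close_job(): hands the job in; it is judged then, once.
The state is a dict: "t": time; "qpos": joint angles; "dq": joint speeds; "effort": joint torques, N m; "tcp_pos": TCP position; "tool_rot": TCP orientation; "wrist_force": force on the tool from outside, world axes, zero at the start; "ft_torque": the same for the moment, N m; "opening": finger opening in mm; "grip_force": force on a finger pad.
Only numpy, scipy, OpenCV 4.12 (cv2) and the standard library are available. Lean on these libraries where they do the work, as an engineer would, in place of code of your own. Each camera call takes 0.05 s, during which the arm holds its last target. There are 200 camera calls.

## Task

Lay the dark board with the carved rosette in the cradle of the sloped carving stand, face up and with the rosette at the low end, flat on the slope; set it down gently, do not drop it in. Then swing the hold-down arm fully down so that it rests on the board and keeps it there. Leave everything else on the bench where it is.

Things in the scene. Friction and masses are not known exactly. Their poses are not given: they have to be found in the camera images.
- rosette_board: the work: a dark wooden board 130 x 56 x 24 mm (its x, y, z) with a light round carved rosette (36 mm across, 10 mm high) on top near its -x end; starts flat on the bench, left or right of the stand, face up. Origin: centre of the underside; z out of the carved face. 140 g.
- rosette (a point): centre of the top of the rosette, 40 mm from the board's centre towards -x, 34 mm above its underside
- nest: the cradle: the light wooden plate (205 x 160 mm) of the fixed carving stand, sloping 30 degrees, low end towards the robot. x runs up the slope, y left, z square to the slope (leaning 30 degrees to the robot). Origin: on the sloping surface, 95 mm above the bench, at the middle of the board's place: with the board seated, the board's and cradle's frames coincide.
- ledge (a point): middle of the cradle's low ledge, at cradle x = -68 mm (its inner face), 14 mm high, dark wood. The other dark fences, 12 mm high: a stop at x = +68.5, and short side fences with inner faces at y = +/-31 mm, from x = -62 to -38 and +38 to +62 mm. Between these (x = -38 to +38) the sides are open for fingers.
- keeper (a joint): hinge of the hold-down arm, a steel bar 100 x 30 x 12 mm, last 30 mm in a red sleeve (32 wide, 14 thick), rubber pad beneath, hinged at the top of the slope about the cradle's y. 0 rad: down, parallel to the slope, pad on a seated board. 1.57: square to the slope. Starts at 1.5 to 1.8, leaning over the slope towards the robot; stays where left (stiff hinge, about 1.5 N at the sleeve).
- keeper_hinge (a point): middle of the arm's hinge axis, in the cradle's frame at x = 93, y = 0, z = 34 mm; the bar's middle plane passes through it
- keeper_tip (a point): centre of the free end of the hold-down arm, 101 mm from the hinge axis; the axes of the arm: x from tip to hinge, z away from the board when closed
- plain_board: bystander: plain light wooden board 130 x 56 x 24 mm without rosette, on the other side of the stand
- mallet: bystander: round carver's mallet standing on its head, 84 mm across, 228 mm high
- gouge_a: bystander: carving gouge about 225 mm long, wooden handle, lying near the robot. Origin under the handle's front part
- gouge_b: bystander: carving gouge about 205 mm long, wooden handle, lying to the left
- stone: bystander: grey sharpening stone 150 x 50 x 25 mm
- tin: bystander: round wax tin, 64 mm across, 45 mm high
- brush: bystander: bench brush lying at the left
Things that resemble listed ones, but are neither listed nor needed, are in the scene too. Of the things like the rosette_board, leave any that is green; of the rest the smaller one is meant.

How it is judged:
By the outcome, as a careful person would: the job done as asked, in the order asked, and still so for the second after the job is handed in, with the robot touching nothing.
It also fails if it takes over 58 s, if anything falls off the work surface, if the arm or the gripper's body presses on something with over 40 N, if the wrist force passes 120 N, or if a joint passes its speed limit or range.

## Working session

There is one attempt and no reset: what is moved stays moved. The work goes in short steps, Python scripts to look and compute and a tool call to move; the robot and the scene stay as the last step left them, time stands still between calls to the robot, and variables do not carry over. Pictures are saved under pics/ and viewed, at most 10 in all, crops included, and the job is handed in when it is done.

Besides the shell and the picture viewer there is one more tool, called by a JSON object that holds its "op" and its "data", one argument or row to a line. drive_tool: Moves the arm, as the interface text tells. Its arguments: {"type":"object","properties":{"offset":{"type":"array","items":{"type":"array","items":{"type":"number"}}},"angular":{"type":"array","items":{"type":"array","items":{"type":"number"}}},"grip":{"type":"array","items":{"type":"number"}},"grip_force":{"type":"number"}},"required":["offset","angular","grip"]}

```bash
ls; mkdir -p pics; python3 - <<'E'
from workcell import manip
import cv2,numpy as np
print(manip.get_state(), manip.grip_point_offset)
for n in("scene","side"):
    c=manip.camera(n); cv2.imwrite(f"pics/{n}0.png",c["img"]); np.savez(f"{n}.npz",**{k:v for k,v in c.items()})
    print(n,c["mtx"].tolist(),c["k1"],np.round(c["extrinsics"],3).tolist())
c=manip.camera("wrist");print(c["mtx"].tolist(),c["k1"],np.round(c["T_tool_cam"],3).tolist())
E
```

```text
pics
{'t': 0.0, 'qpos': array([-1.24963609e+00,  4.91559342e-01,  1.55944829e+00, -2.42694816e-05,
        1.09166949e+00, -1.05580178e-01]), 'dq': array([-2.05405352e-03,  8.28513957e-05, -2.72799215e-03,  2.27545071e-04,
        1.32182393e-03, -1.53597482e-03]), 'effort': array([-9.13779204e-04, -6.18462253e+01, -2.61592931e+01, -1.28099723e-04,
        4.12368987e-03, -1.65129291e-05]), 'tcp_pos': array([ 258.64887332, -568.72974102,  230.72826349]), 'tool_rot': array([-3.14051195e+00, -9.28816154e-05,  4.26751567e-01]), 'wrist_force': array([-0.53615031, -0.01670858,  0.01983851]), 'ft_torque': array([-4.97992848e-02,  6.00132139e-03, -2.97059091e-05]), 'grip_force': 0.0, 'opening': 85.6921772507778} 18.700000000000003
scene [[512.5896346430379, 0.0, 318.6857580971104], [0.0, 512.5896346430379, 234.8353660014632], [0.0, 0.0, 1.0]] -0.08896208109463657 [[0.226, -0.829, 0.511, 1216.868], [0.974, 0.193, -0.117, -178.676], [-0.001, 0.525, 0.851, 1309.393], [0.0, 0.0, 0.0, 1.0]]
side [[605.2553430607005, 0.0, 315.4796231315594], [0.0, 605.2553430607005, 237.1972469979615], [0.0, 0.0, 1.0]] -0.0703293259464738 [[-0.991, 0.056, -0.124, 326.367], [-0.136, -0.491, 0.86, 1164.645], [-0.012, 0.869, 0.494, 801.106], [0.0, 0.0, 0.0, 1.0]]
[[337.6938691637368, 0.0, 321.8948669251152], [0.0, 337.6938691637368, 236.71484336111197], [0.0, 0.0, 1.0]] 0.02105791112450802 [[-0.0, 0.95, 0.312, 80.905], [1.0, 0.0, 0.0, 0.002], [-0.0, 0.312, -0.95, -142.726], [0.0, 0.0, 0.0, 1.0]]
```

View pics/scene0.png

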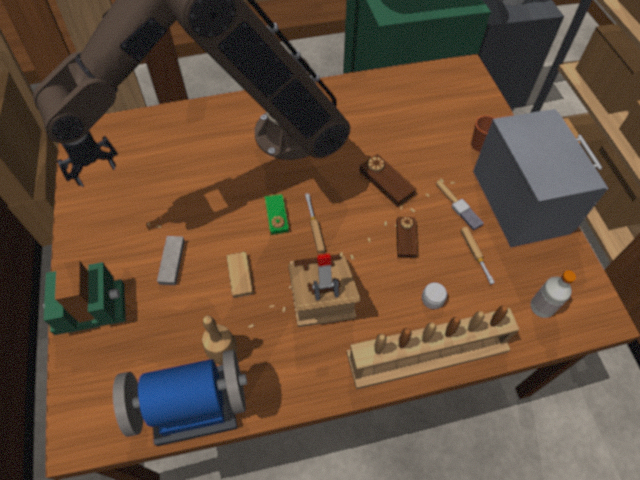

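View pics/side0.png

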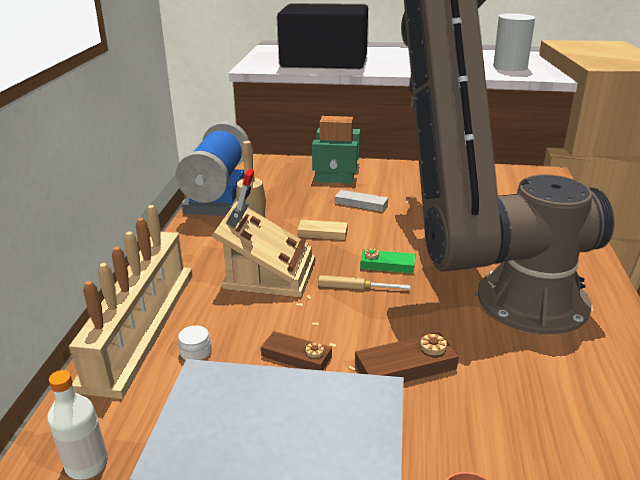

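The scene view shows three boards with rosettes: green (277,214), large dark (387,180) and small dark (407,237). The small dark one, with its rosette at (407,222), fits the description. The stand is at about (323,290), with the red sleeve at (325,259).

```bash
python3 - <<'E'
import cv2
a=cv2.imread("pics/scene0.png")[202:332,275:435]; cv2.imwrite("pics/c1.png",cv2.resize(a,None,fx=4.6,fy=4.6,interpolation=cv2.INTER_CUBIC)[:598])
a=cv2.imread("pics/side0.png")[165:375,205:345]; cv2.imwrite("pics/c2.png",cv2.resize(a,None,fx=2.8,fy=2.8,interpolation=cv2.INTER_CUBIC))
E
```

```text
(no output)
```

View pics/c1.png

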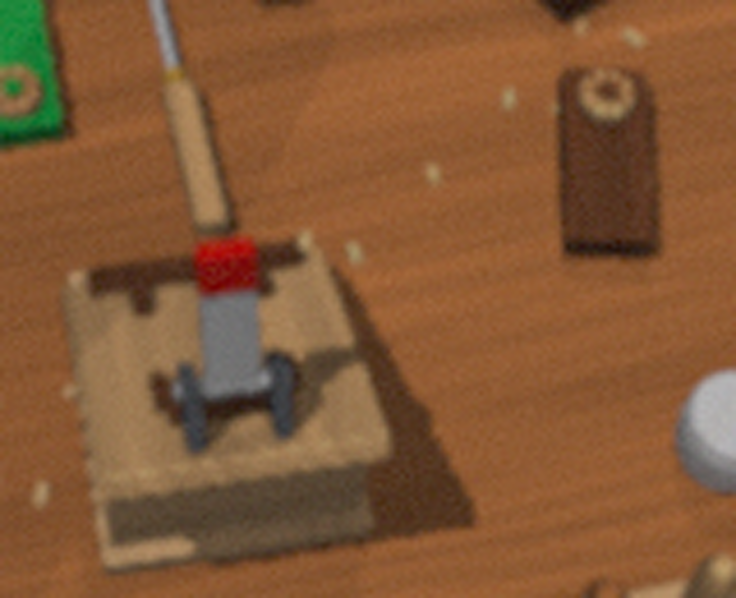

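View pics/c2.png

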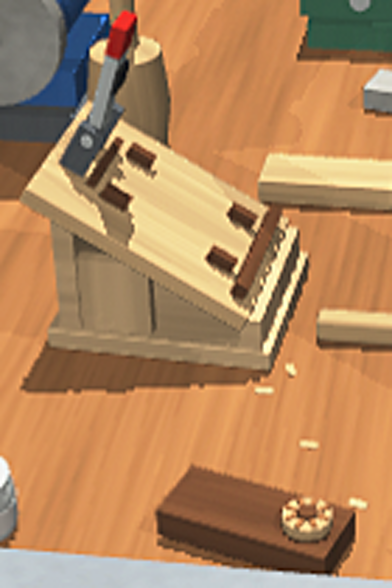

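Crop c1 confirms the choice: the small dark board with the rosette at crop (607,95), which is the end towards the robot. The hold-down arm is raised, sleeve at crop (228,265). c2 shows the four side fences and the ledge clearly.

```bash
cat > h.py <<'E'
import numpy as np
from scipy.optimize import least_squares
from scipy.spatial.transform import Rotation as Ro
def cam(n):
    return dict(np.load(f"{n}.npz"))
def proj(c,P,T=None):
    T=c["extrinsics"] if T is None else T
    q=(np.atleast_2d(P)-T[:3,3])@T[:3,:3]
    s=np.c_[q[:,0],-q[:,1]]/-q[:,2:3]
    s=s*(1+float(c["k1"])*(s**2).sum(1,keepdims=True))
    return s@c["mtx"][:2,:2].T+c["mtx"][:2,2]
Rn=lambda yaw:Ro.from_euler("ZY",[yaw,-np.pi/6]).as_matrix()
E
python3 - <<'E'
from h import *
sc,sd=cam("scene"),cam("side")
S=lambda a:np.array(a)/4.6+[275,202]
D=lambda a:np.array(a)/2.8+[205,165]
def bd(p,P): return np.array(P)@Ro.from_euler("Z",p[2]).as_matrix().T+[p[0],p[1],0]
B=np.array([[-65,-28,24],[-65,28,24],[65,28,24],[65,-28,24],[-40,0,34]],float)
us=S([[560,75],[650,72],[658,243],[566,243],[607,95]])
ud=D([[355,513],[328,557],[157,510],[195,466],[307,512]])
f=lambda p:np.r_[proj(sc,bd(p,B))-us,proj(sd,bd(p,B))-ud].ravel()
r=least_squares(f,[650,200,0],x_scale=[10,10,.1]);print("board",r.x.round(3));print(r.fun.reshape(-1,2).round(1).tolist())
def ne(p,P): return np.array(P)@Rn(p[2]).T+[p[0],p[1],95]
fs=D([[222,255],[117,193],[243,213],[141,154]]);
def f(p):
    y=31+p[3]/2; F=[[-50,y,12],[50,y,12],[-50,-y,12],[50,-y,12]]
    a,b=p[4]-102.5,p[4]+102.5; C=[[a,-80,0],[a,80,0],[b,80,0],[b,-80,0]]
    h=p[5];t=[[93-101*np.cos(h),0,34+101*np.sin(h)]]
    return np.r_[proj(sd,ne(p,F))-fs, proj(sc,ne(p,C))-S([[68,283],[315,238],[388,445],[100,478]]), proj(sd,ne(p,C))-D([[298,230],[243,325],[25,195],[85,102]]),proj(sc,ne(p,t))-S([[228,240]]),proj(sd,ne(p,t))-D([[127,15]])].ravel()
r=least_squares(f,[700,0,0,10,0,1.6],x_scale=[10,10,.1,5,10,.1]);print("nest",r.x.round(3));print(r.fun.reshape(-1,2).round(1).tolist())
E
```

```text
board [ 5.00891e+02  2.51882e+02 -2.78000e-01]
[[-0.4, -3.0], [-1.5, -1.6], [-1.1, -1.3], [-0.4, -2.2], [-0.6, -1.9], [-0.4, -1.1], [-2.0, 0.8], [-1.4, 0.3], [-2.0, -0.4], [-0.7, 0.7]]
nest [ 6.14184e+02 -3.22970e+01 -7.60000e-02  6.72500e+00  8.70400e+00
  1.76500e+00]
[[-0.7, 0.2], [-0.8, -0.3], [-0.8, 0.4], [-0.5, -0.3], [-0.9, -1.7], [1.7, 0.5], [0.3, -3.2], [-1.2, -1.3], [-2.9, -2.2], [1.0, -0.7], [-0.4, -1.5], [1.4, 0.2], [-0.6, -0.1], [-1.1, 2.4]]
```

{"op": "drive_tool", "data": {
  "offset": [
    [0.076,0.257,0.03],
    [0.076,0.257,0.03],
    [0.076,0.257,0.03],
    [0.076,0.257,0.03],
    [0.076,0.257,0],
    [0.076,0.257,0],
    [0.076,0.257,0],
    [0.076,0.257,0]
  ],
  "angular": [
    [0,0,0.0485],
    [0,0,0.0485],
    [0,0,0.0485],
    [0,0,0.0485],
    [0,0,0.0485],
    [0,0,0.0485],
    [0,0,0.0485],
    [0,0,0.0485]
  ],
  "grip": [85,85,85,85,85,85,85,85]
}}

```text
t: 1.15
tcp_pos: [380.5, -156.1, 255.4]
tool_rot: [3.141, 0.0, 1.65]
wrist_force: [0.5, 0.6, -0.3]
opening: 85.0
grip_force: 0.0
```

{"op": "drive_tool", "data": {
  "offset": [
    [0.076,0.257,0],
    [0.076,0.257,0],
    [0.076,0.257,0],
    [0.076,0.257,-0.05],
    [0.076,0.257,-0.07],
    [0.076,0.257,-0.07],
    [0.076,0.257,-0.1],
    [0.076,0.257,-0.1]
  ],
  "angular": [
    [0,0,0.0485],
    [0,0,0.0485],
    [0,0,0.0485],
    [0,0,0.0485],
    [0,0,0.0485],
    [0,0,0.0485],
    [0,0,0.0485],
    [0,0,0.0485]
  ],
  "grip": [85,85,85,85,85,85,85,85]
}}

```text
t: 2.15
tcp_pos: [502.2, 255.3, 176.6]
tool_rot: [3.142, 0.0, 2.87]
wrist_force: [-0.2, -0.4, 0.4]
opening: 84.6
grip_force: 0.0
```

{"op": "drive_tool", "data": {
  "offset": [
    [0,0,0],
    [0,0,0]
  ],
  "angular": [
    [0,0,0],
    [0,0,0]
  ],
  "grip": [85,85]
}}

```text
t: 2.4
tcp_pos: [501.6, 253.3, 177.1]
tool_rot: [-3.141, -0.001, 2.864]
wrist_force: [0.2, -0.5, 0.0]
opening: 85.1
grip_force: 0.0
```

```bash
cat >> h.py <<'E'
def snap(name):
    from workcell import manip
    import cv2
    s=manip.get_state(); c=manip.camera("wrist")
    T=np.eye(4);T[:3,:3]=Ro.from_euler("xyz",s["tool_rot"]).as_matrix();T[:3,3]=s["tcp_pos"]
    c["extrinsics"]=T@c["T_tool_cam"]; np.savez(f"{name}.npz",**c)
    cv2.imwrite(f"pics/{name}.png",c["img"])
    print(s["t"],s["qpos"].round(2),s["tcp_pos"].round(1),s["tool_rot"].round(4),s["wrist_force"].round(1),s["opening"])
E
python3 -c "
from h import *
snap('w1')"
```

```text
2.4 [ 0.35  0.46  1.78 -0.    0.9  -0.94] [501.6 253.3 177.1] [-3.1410e+00 -7.0000e-04  2.8642e+00] [ 0.2 -0.5  0. ] 85.11234491342826
```

View pics/w1.png

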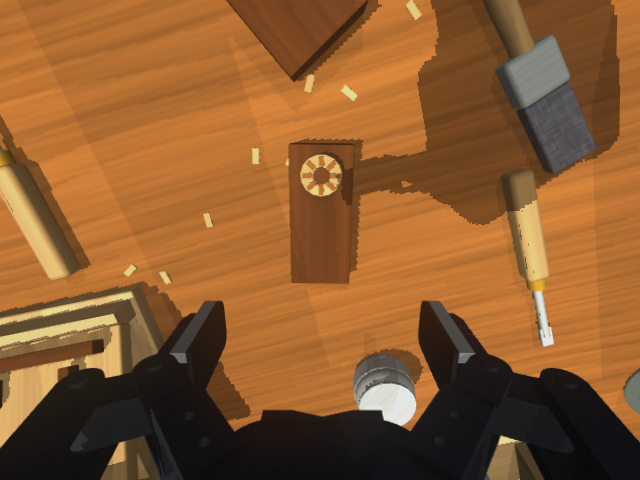

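The wrist view shows the small board: top-face corners about (290,144), (354,144), (349,283) and (291,283), rosette at (321,175) at the robot end. It sits between the fingers, with only shavings nearby.

```bash
python3 - <<'E'
from h import *
c=cam("w1")
B=np.array([[-65,-28,24],[-65,28,24],[65,28,24],[65,-28,24],[-40,0,34]],float)
u=np.array([[290,144],[354,144],[349,283],[291,283],[321,175]],float)
bd=lambda p:B@Ro.from_euler("Z",p[2]).as_matrix().T+[p[0],p[1],0]
f=lambda p:(proj(c,bd(p))-u).ravel()
r=least_squares(f,[501,252,-.28],x_scale=[10,10,.1]);print(r.x.round(3),r.fun.round(1))
E
```

```text
[ 5.01464e+02  2.52736e+02 -2.90000e-01] [-1.4 -0.7  0.9  0.2  0.1  0.5  0.2 -0.1  0.4  0.3]
```

{"op": "drive_tool", "data": {
  "offset": [
    [0,-0.003,-0.15],
    [0,0,-0.15],
    [0,0,-0.15],
    [0,0,-0.15],
    [0,0,-0.15],
    [0,0,-0.06],
    [0,0,-0.06],
    [0,0,0]
  ],
  "angular": [
    [0,0,-0.004],
    [0,0,0],
    [0,0,0],
    [0,0,0],
    [0,0,0],
    [0,0,0],
    [0,0,0],
    [0,0,0]
  ],
  "grip": [85,85,85,85,85,85,85,85]
}}

```text
t: 3.45
tcp_pos: [502.0, 252.6, 3.4]
tool_rot: [3.142, -0.0, 2.852]
wrist_force: [0.7, 0.1, -0.8]
opening: 84.9
grip_force: 0.0
```

{"op": "drive_tool", "data": {
  "offset": [
    [0,0,0],
    [0,0,0],
    [0,0,0],
    [0,0,0],
    [0,0,0],
    [0,0,0]
  ],
  "angular": [
    [0,0,0],
    [0,0,0],
    [0,0,0],
    [0,0,0],
    [0,0,0],
    [0,0,0]
  ],
  "grip": [50,50,50,50,50,50],
  "grip_force": 40
}}

```text
t: 4.2
tcp_pos: [502.2, 253.0, 4.3]
tool_rot: [3.141, 0.001, 2.852]
wrist_force: [-0.7, -1.2, 5.5]
opening: 55.0
grip_force: 42.6
```

{"op": "drive_tool", "data": {
  "offset": [
    [0,0,0.1],
    [0,0,0.2],
    [0,0,0.25],
    [0.07,-0.165,0.25],
    [0.07,-0.165,0.18],
    [0.07,-0.165,0],
    [0.07,-0.165,0],
    [0,0,0]
  ],
  "angular": [
    [0,0,0],
    [0,0,0],
    [0,0,0],
    [0,0,0.017],
    [0,0,0.017],
    [0,0,0.017],
    [0,0,0.017],
    [0,0,0]
  ],
  "grip": [50,50,50,50,50,50,50,50]
}}

```text
t: 5.2
tcp_pos: [558.5, 119.1, 199.6]
tool_rot: [3.142, 0.001, 3.064]
wrist_force: [1.2, 0.7, -1.2]
opening: 55.4
grip_force: 43.5
```

{"op": "drive_tool", "data": {
  "offset": [
    [0,0,0],
    [0,0,0]
  ],
  "angular": [
    [0,0,0],
    [0,0,0]
  ],
  "grip": [50,50]
}}

```text
t: 5.45
tcp_pos: [557.5, 121.7, 199.4]
tool_rot: [3.141, -0.0, 3.066]
wrist_force: [-0.5, -0.4, -1.6]
opening: 55.0
grip_force: 43.5
```

```bash
python3 -c "
from h import *
snap('w2')
import cv2
a=cv2.imread('pics/w2.png');cv2.imwrite('pics/w2b.png',cv2.resize(a,(800,600),interpolation=cv2.INTER_CUBIC))"
```

```text
5.45 [ 0.1   0.45  1.73  0.    0.96 -1.4 ] [557.5 121.7 199.4] [ 3.1414e+00 -1.0000e-04  3.0664e+00] [-0.5 -0.4 -1.6] 55.00682294638933
```

View pics/w2b.png

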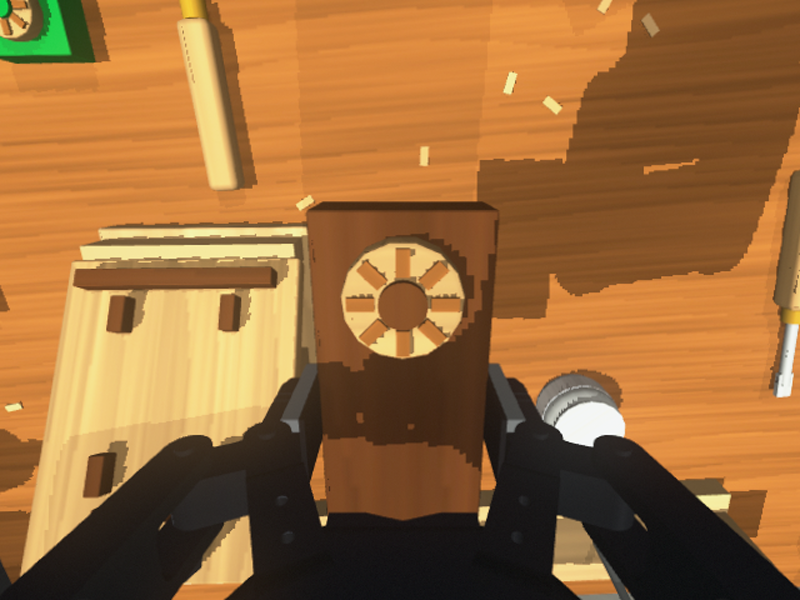

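The board is held square, with its rosette towards the robot. The stand is at left: ledge strip at (75–276,267–288), fences at about (119,314), (230,312) and (99,474). I'll zoom in for an exact fit.

```bash
python3 -c "
import cv2
a=cv2.imread('pics/w2.png')[200:400,50:250];cv2.imwrite('pics/w2c.png',cv2.resize(a,None,fx=3,fy=3,interpolation=cv2.INTER_CUBIC))"
```

```text
(no output)
```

View pics/w2c.png

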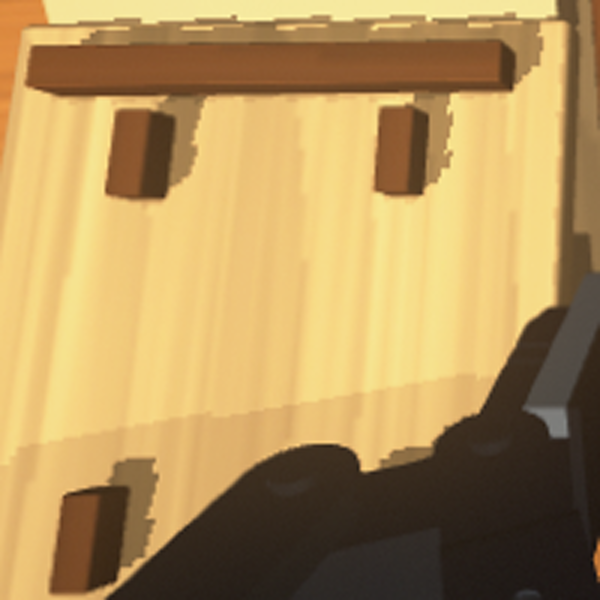

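```bash
python3 - <<'E'
from h import *
c=cam("w2")
K=lambda a:np.array(a,float)/3+[50,200]
u=K([[174,115],[166,198],[385,108],[376,192],[428,112],[422,192],[128,490],[118,108],[106,194],[57,95],[512,90]])
def f(p,fz=True):
    x,y,yaw,t,L,z=p
    P=[[-62,-31,0],[-38,-31,0],[-62,31,12],[-38,31,12],[-62,31+t,0],[-38,31+t,0],[38,-31,0],[-62,-31-t,12],[-38,-31-t,12],[-68,-L,0],[-68,L,0]]
    Q=np.array(P)@Rn(yaw).T+[x,y,z]
    return np.r_[(proj(c,Q)-u).ravel(),(z-95)*PZ]
for PZ in (100,0.05):
    r=least_squares(f,[614,-32,-.076,8,60,95],x_scale=[10,10,.1,5,5,5]);print(r.x.round(3));print(r.fun[:-1].reshape(-1,2).round(1).tolist())
# board in tool frame
Tc=c["T_tool_cam"]
v=np.array([[309,211],[497,211],[403,298]])/1.25
def g(p):
    P=np.array([[-65,-28,24],[-65,28,24],[-40,0,34]])  # board
    R=Ro.from_euler("ZY",[np.pi+p[3],np.pi]).as_matrix() if 0 else np.array([[-1,0,0],[0,1,0],[0,0,-1]])@Ro.from_euler("Z",p[3]).as_matrix()
    return (proj(c,P@R.T+p[:3],Tc)-v).ravel()
r=least_squares(g,[0,0,3,0],x_scale=[5,5,5,.1]);print("board in tool",r.x.round(3),r.fun.round(1))
E
```

```text
[ 6.12932e+02 -3.43260e+01 -6.70000e-02  9.07900e+00  6.50510e+01
  9.50000e+01]
[[1.3, 0.1], [0.6, 0.2], [-2.4, -1.0], [-1.8, -0.2], [-0.2, 0.5], [-0.2, 1.4], [1.0, -2.2], [-0.2, -0.3], [-0.2, -0.0], [1.1, 0.3], [1.1, 0.8]]
[ 6.10923e+02 -3.07770e+01 -6.50000e-02  8.16400e+00  6.37280e+01
  1.00674e+02]
[[0.7, -0.2], [-0.1, 0.5], [-1.6, -1.5], [-0.9, -0.1], [-0.2, -0.0], [-0.2, 1.5], [0.2, 0.3], [-0.2, -0.7], [-0.2, 0.2], [1.2, -0.1], [1.3, 0.1]]
board in tool [-2.77e-01  3.96e-01  9.98e+00 -1.00e-03] [ 0.6 -0.7 -0.7 -0.7  0.   1.3]
```

{"op": "drive_tool", "data": {
  "offset": [
    [0.0415,-0.0035,-0.0615],
    [0.0415,-0.0035,-0.0615],
    [0.0415,-0.0035,-0.0615],
    [0.0415,-0.0035,-0.0615],
    [0,0,0],
    [0,0,0]
  ],
  "angular": [
    [-0.0028,-0.0416,0.0006],
    [-0.0028,-0.0416,0.0006],
    [-0.0028,-0.0416,0.0006],
    [-0.0028,-0.0416,0.0006],
    [0,0,0],
    [0,0,0]
  ],
  "grip": [50,50,50,50,50,50]
}}

```text
t: 6.25
tcp_pos: [590.2, 114.3, 154.5]
tool_rot: [-3.129, 0.487, 3.07]
wrist_force: [-0.5, -0.2, -1.0]
opening: 55.5
grip_force: 43.5
```

```bash
python3 - <<'E'
from h import *
snap('w3')
s=cam('w3')['extrinsics']@np.linalg.inv(cam('w3')['T_tool_cam'])
R=Rn(-.068)@np.diag([-1,1,-1]);print("rot err",Ro.from_matrix(R@s[:3,:3].T).as_rotvec().round(4))
print("nest coords",((s[:3,3]-[613.3,-33.2,95])@Rn(-.068)).round(1))
E
```

```text
6.25 [ 0.13  0.45  2.   -0.46  0.24 -0.94] [590.2 114.3 154.5] [-3.1287  0.4866  3.0698] [-0.5 -0.2 -1. ] 55.466666215987054
rot err [ 0.0087 -0.0377  0.01  ]
nest coords [  1.1 145.6  68.1]
```

```bash
cat >> h.py <<'E'
D0=[([-1.24963609,.491559342,1.55944829,-2.4e-5,1.09166949,-.105580178],[258.65,-568.73,230.73],[-3.1405,0,.42675]),
 ([.35,.46,1.78,0,.9,-.94],[501.6,253.3,177.1],[-3.141,-.0007,2.8642]),
 ([.1,.45,1.73,0,.96,-1.4],[557.5,121.7,199.4],[3.1414,0,3.0664]),
]
rz=lambda a:Ro.from_euler("Z",a).as_matrix()
ry=lambda a:Ro.from_euler("Y",a).as_matrix()
def fk(q,p):
    a1,b,d1,L2,e,Lf,D,c6=p
    R23=rz(q[0])@ry(q[1]+q[2]); R5=R23@rz(q[3])@ry(q[4])
    P=rz(q[0])@[a1,b,d1]+rz(q[0])@ry(q[1])@[0,0,L2]+R23@[e,0,Lf]+R5@[0,0,D]
    return P,R5@rz(q[5]+c6)
E
python3 - <<'E'
from h import *
from workcell import manip
s=manip.get_state();print(s["t"],s["qpos"].round(4),s["tcp_pos"].round(2),s["tool_rot"].round(4))
d=D0+[(s["qpos"],s["tcp_pos"],s["tool_rot"])]
w=[1,.1,.1,1]
def f(p):
    o=[]
    for (q,x,r),k in zip(d,w):
        P,R=fk(q,p); o+=list((P-x)*k)+list(Ro.from_matrix(R.T@Ro.from_euler("xyz",r).as_matrix()).as_rotvec()*300*k)
    return np.r_[o,(np.array(p)-p0)*.02]
p0=np.array([0,66,350,500,0,500,250,1.57])
r=least_squares(f,p0,x_scale=[100]*7+[1]);print(r.x.round(2));print(r.fun[:24].reshape(-1,6).round(2))
E
```

```text
6.3 [ 0.1258  0.4507  2.0023 -0.464   0.2358 -0.9424] [590.38 114.19 154.69] [-3.1288  0.4873  3.0696]
[ 43.82  66.34 310.41 488.87  58.58 421.82 263.68   1.57]
[[ 0.42  0.11  0.16  0.   -0.03 -0.  ]
 [-0.23 -0.04  0.01  0.05  0.06 -0.1 ]
 [ 0.23  0.11 -0.19  0.    0.05  0.13]
 [ 0.01 -0.45 -0.13 -0.   -0.   -0.  ]]
```

```bash
cat > ik.py <<'E'
from h import *
p=[43.82,66.34,310.41,488.87,58.58,421.82,263.68,np.pi/2]
lo=np.array([-3.1,-.84,.05,-1.13,.06,-2.69]);hi=np.array([3.1,2.19,2.79,4.28,2.93,2.69])
N=np.array([613.3,-33.2,95]);RN=Rn(-.068)
def ik(x,R,q0):
    def f(q):
        P,M=fk(q,p);return np.r_[(P-x)/100,Ro.from_matrix(M.T@R).as_rotvec()]
    r=least_squares(f,np.clip(q0,lo+.01,hi-.01),bounds=(lo,hi),xtol=1e-12,ftol=1e-12)
    return r.x,np.abs(r.fun).max()
E
python3 - <<'E'
from ik import *
for flip in (1,-1):
  for q4 in (0,3.1):
    for tilt in (0,.0873,-.0873):
     for z in (64,4):
      R=RN@np.diag([-1,1,-1])@(np.eye(3) if flip==1 else np.diag([-1,-1,1]))
      R=RN@ry(tilt)@RN.T@R
      best=min((ik(N+RN@[-1,0,z],R,[-.15,.5,2,q4,.3,q6]) for q6 in(-1.5,0,1.5)),key=lambda a:a[1])
      print(flip,q4,tilt,z,best[0].round(2),round(best[1],4))
E
```

```text
1 0 0 64 [-0.2   0.43  2.09  0.57  0.12 -2.25] 0.0
1 0 0 4 [-0.19  0.58  2.02  1.02  0.06 -2.69] 0.0125
1 0 0.0873 64 [-0.19  0.43  2.04  0.21  0.25 -1.89] 0.0
1 0 0.0873 4 [-0.18  0.58  1.98  0.31  0.16 -1.98] 0.0
1 0 -0.0873 64 [-0.2   0.43  2.14  2.09  0.09  2.51] 0.0
1 0 -0.0873 4 [-0.19  0.59  2.08  2.65  0.15  1.95] 0.0
1 3.1 0 64 [-0.19  0.43  2.14  1.91  0.06  2.69] 0.0699
1 3.1 0 4 [-0.19  0.58  2.04  1.92  0.06  2.69] 0.0183
1 3.1 0.0873 64 [-0.14  0.44  2.13  4.28  0.06  0.36] 0.1527
1 3.1 0.0873 4 [-0.19  0.58  2.04  1.92  0.06  2.69] 0.103
1 3.1 -0.0873 64 [-0.2   0.43  2.14  2.09  0.09  2.51] 0.0
1 3.1 -0.0873 4 [-0.19  0.59  2.08  2.65  0.15  1.95] 0.0
-1 0 0 64 [-0.2   0.43  2.09  0.57  0.12  0.9 ] 0.0
-1 0 0 4 [-0.19  0.58  2.03  1.38  0.06  0.09] 0.0
-1 0 0.0873 64 [-0.19  0.43  2.04  0.21  0.25  1.25] 0.0
-1 0 0.0873 4 [-0.18  0.58  1.98  0.31  0.16  1.16] 0.0
-1 0 -0.0873 64 [-0.2   0.43  2.14  2.09  0.09 -0.63] 0.0
-1 0 -0.0873 4 [-0.19  0.59  2.08  2.65  0.15 -1.19] 0.0
-1 3.1 0 64 [-0.2   0.43  2.09  0.57  0.12  0.9 ] 0.0
-1 3.1 0 4 [-0.19  0.58  2.03  1.38  0.06  0.09] 0.0
-1 3.1 0.0873 64 [-0.19  0.43  2.04  0.21  0.25  1.25] 0.0
-1 3.1 0.0873 4 [-0.18  0.58  1.98  0.31  0.16  1.16] 0.0
-1 3.1 -0.0873 64 [-0.2   0.43  2.14  2.09  0.09 -0.63] 0.0
-1 3.1 -0.0873 4 [-0.19  0.59  2.08  2.65  0.15 -1.19] 0.0
```

```bash
python3 - <<'E'
from ik import *
s=Ro.from_euler("xyz",[-3.1288,.4873,3.0696]).as_matrix()
R=rz(-.068)@np.diag([-1,1,-1]);print((Ro.from_matrix(R@s.T).as_rotvec()/np.pi).round(4))
E
```

```text
[0.0148 0.1545 0.0022]
```

{"op": "drive_tool", "data": {
  "offset": [
    [-0.088,0.139,0.03],
    [-0.088,0.139,0.03],
    [-0.088,0.139,0],
    [-0.088,0.139,0],
    [-0.088,0.139,0],
    [0,0,-0.2],
    [0,0,-0.2],
    [0,0,-0.16]
  ],
  "angular": [
    [0.003,0.0309,0.0004],
    [0.003,0.0309,0.0004],
    [0.003,0.0309,0.0004],
    [0.003,0.0309,0.0004],
    [0.003,0.0309,0.0004],
    [0,0,0],
    [0,0,0],
    [0,0,0]
  ],
  "grip": [50,50,50,50,50,50,50,50]
}}

```text
t: 7.3
tcp_pos: [502.1, 253.8, 53.3]
tool_rot: [3.139, -0.001, 3.074]
wrist_force: [0.4, 0.4, -1.9]
opening: 55.0
grip_force: 43.4
```

{"op": "drive_tool", "data": {
  "offset": [
    [0,0,0],
    [0,0,0]
  ],
  "angular": [
    [0,0,0],
    [0,0,0]
  ],
  "grip": [50,50]
}}

```text
t: 7.55
tcp_pos: [502.7, 253.4, 55.4]
tool_rot: [3.14, 0.001, 3.073]
wrist_force: [-0.4, -0.2, -1.4]
opening: 55.0
grip_force: 43.4
```

```bash
python3 - <<'E'
from ik import *
snap('w4')
from workcell import manip
s=Ro.from_euler("xyz",manip.get_state()["tool_rot"]).as_matrix()
R=rz(-.068)@np.diag([-1,1,-1]);print((Ro.from_matrix(R@s.T).as_rotvec()/np.pi).round(4))
import cv2
c=manip.camera("side");cv2.imwrite("pics/sd4.png",cv2.resize(c["img"][230:400,200:400],None,fx=3,fy=3,interpolation=cv2.INTER_CUBIC))
E
```

```text
7.55 [ 0.35  0.64  1.87  0.    0.63 -1.15] [502.7 253.4  55.4] [3.1399e+00 1.2000e-03 3.0730e+00] [-0.4 -0.2 -1.4] 55.02834795193738
[-0.0005  0.0007  0.0002]
```

View pics/sd4.png

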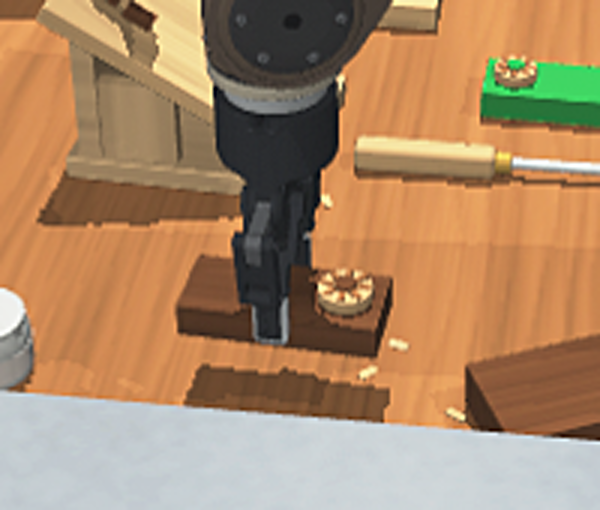

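Side view: the board is held level-looking above the bench, near bottom corners at crop (178,332) and (378,355), with the fingertip about flush with its underside. I'll check for droop against the projection.

```bash
python3 - <<'E'
from ik import *
c=cam("side")
for dz in (4.3,8):
  for pit in (0,-.05):
    B=np.array([[65,28,0],[-65,28,0],[65,28,24],[-65,28,24],[65,-28,24],[-65,-28,24],[-40,0,34]])
    P=B@(rz(-.068)@ry(pit)).T+[502.7,253.4,55.4-dz]
    print(dz,pit,((proj(c,P)-[200,230])*3).round(0).tolist())
E
```

```text
4.3 0 [[174.0, 336.0], [372.0, 361.0], [171.0, 306.0], [372.0, 331.0], [195.0, 254.0], [388.0, 277.0], [342.0, 286.0]]
4.3 -0.05 [[174.0, 332.0], [372.0, 365.0], [173.0, 303.0], [374.0, 335.0], [197.0, 250.0], [390.0, 281.0], [344.0, 289.0]]
8 0 [[174.0, 340.0], [372.0, 365.0], [172.0, 311.0], [372.0, 336.0], [196.0, 259.0], [388.0, 281.0], [342.0, 291.0]]
8 -0.05 [[174.0, 336.0], [372.0, 369.0], [173.0, 307.0], [374.0, 340.0], [197.0, 255.0], [390.0, 286.0], [344.0, 294.0]]
```

{"op": "drive_tool", "data": {
  "offset": [
    [0,0,-0.12],
    [0,0,-0.08],
    [0,0,-0.035],
    [0,0,-0.012],
    [0,0,-0.005],
    [0,0,0]
  ],
  "angular": [
    [0.0005,-0.0007,0],
    [0,0,0],
    [0,0,0],
    [0,0,0],
    [0,0,0],
    [0,0,0]
  ],
  "grip": [50,50,50,50,50,50]
}}

```text
t: 8.4
tcp_pos: [502.0, 253.0, 4.3]
tool_rot: [3.14, 0.003, 3.073]
wrist_force: [-1.0, -0.9, 4.5]
opening: 54.7
grip_force: 44.1
```

{"op": "drive_tool", "data": {
  "offset": [
    [0,0,0],
    [0,0,0],
    [0,0,0.005],
    [0,0,0.015],
    [-0.01,0,0],
    [0,0,0],
    [0,0,0],
    [0,0,0]
  ],
  "angular": [
    [0,0,0],
    [0,0,0],
    [0,0,0],
    [0,0,0],
    [0.0023,0.0334,0],
    [0.0023,0.0334,0],
    [0,0,0],
    [0,0,0]
  ],
  "grip": [75,75,75,75,75,75,75,75]
}}

```text
t: 9.4
tcp_pos: [499.5, 252.8, 7.5]
tool_rot: [3.14, -0.207, 3.073]
wrist_force: [-0.2, 0.1, -0.3]
opening: 75.1
grip_force: 0.0
```

Tilt done; I'll regrip and lift. The hand now leans 12° away from the robot relative to the board.

{"op": "drive_tool", "data": {
  "offset": [
    [0,0,0],
    [0,0,0],
    [0,0,0],
    [0,0,0],
    [0,0,0]
  ],
  "angular": [
    [0,0,0],
    [0,0,0],
    [0,0,0],
    [0,0,0],
    [0,0,0]
  ],
  "grip": [50,50,50,50,50],
  "grip_force": 40
}}

```text
t: 10.02
tcp_pos: [499.6, 253.1, 8.0]
tool_rot: [3.14, -0.208, 3.073]
wrist_force: [-2.8, 0.9, 6.7]
opening: 55.1
grip_force: 43.2
```

```bash
python3 - <<'E'
from ik import *
from workcell import manip
s=manip.get_state();x=s["tcp_pos"];T=Ro.from_euler("xyz",s["tool_rot"]).as_matrix();print(x.round(1),s["opening"])
# board-in-tool: board at (501.4?,253,0) flat; yaw -.068 ; tool->nest
# board origin assumed at TCP(502.0) - 0.4 from first grasp offset
b=np.array([501.6,252.9,0]); Rb=rz(-.068)
off=Rb.T@(x-b); Rt=Rb.T@T; np.savez("grasp.npz",off=off,Rt=Rt); print("TCP in board",off.round(2),Ro.from_matrix(Rt).as_rotvec().round(3))
q=s["qpos"]
for z in (60,30,10,0):
    R=RN@Rt; X=N+RN@(off+[-1,0,z]); q,e=ik(X,R,q if z<60 else [-.2,.45,2,.2,.4,-1.7]); print(z,X.round(1),q.round(2),round(e,4))
R=RN@Rt;print("turn/pi",(Ro.from_matrix(R@T.T).as_rotvec()/np.pi).round(4))
E
```

```text
[499.6 253.1   8. ] 55.147856279546666
TCP in board [-2.05  0.04  8.02] [-1.000e-03 -2.934e+00 -3.000e-03]
60 [576.7 -30.7 152.4] [-0.19  0.43  1.97  0.09  0.43 -1.77] 0.0
30 [591.7 -31.7 126.4] [-0.18  0.51  1.94  0.1   0.39 -1.77] 0.0
10 [601.7 -32.4 109.1] [-0.18  0.55  1.92  0.1   0.36 -1.78] 0.0
0 [606.7 -32.7 100.4] [-0.18  0.58  1.91  0.11  0.35 -1.78] 0.0
turn/pi [-0.0113 -0.1663  0.    ]
```

{"op": "drive_tool", "data": {
  "offset": [
    [0,0,0.15],
    [0,0,0.25],
    [0.0874,-0.134,0.064],
    [0.0874,-0.134,0.064],
    [0.0874,-0.134,0.064],
    [0.0874,-0.134,0.064],
    [0.0874,-0.134,0.064],
    [0,0,0]
  ],
  "angular": [
    [0,0,0],
    [0,0,0],
    [-0.0023,-0.0333,0],
    [-0.0023,-0.0333,0],
    [-0.0023,-0.0333,0],
    [-0.0023,-0.0333,0],
    [-0.0023,-0.0333,0],
    [0,0,0]
  ],
  "grip": [50,50,50,50,50,50,50,50]
}}

```text
t: 11.02
tcp_pos: [587.1, 117.8, 152.1]
tool_rot: [3.14, 0.317, 3.071]
wrist_force: [-0.7, 0.4, -2.0]
opening: 55.0
grip_force: 43.4
```

{"op": "drive_tool", "data": {
  "offset": [
    [-0.013,-0.187,0],
    [-0.013,-0.187,0],
    [-0.013,-0.187,0],
    [-0.013,-0.187,0],
    [0,0,0],
    [0,0,0]
  ],
  "angular": [
    [0,0,0],
    [0,0,0],
    [0,0,0],
    [0,0,0],
    [0,0,0],
    [0,0,0]
  ],
  "grip": [50,50,50,50,50,50]
}}

```text
t: 11.78
tcp_pos: [576.7, -29.9, 151.2]
tool_rot: [3.139, 0.315, 3.073]
wrist_force: [-0.2, 1.3, -1.6]
opening: 55.5
grip_force: 43.4
```

```bash
cat >> ik.py <<'E'
def where(N=N,RN=RN):
    from workcell import manip
    s=manip.get_state();g=np.load("grasp.npz");T=Ro.from_euler("xyz",s["tool_rot"]).as_matrix()
    Rb=T@g["Rt"].T; b=s["tcp_pos"]-Rb@g["off"]
    print(round(s["t"],2),"board in nest",((b-N)@RN).round(1),"rot err/pi (world, to fix)",(Ro.from_matrix(RN@Rb.T).as_rotvec()/np.pi).round(4),"F",s["wrist_force"].round(1),s["qpos"].round(2))
    return b,Rb
E
python3 - <<'E'
from ik import *
import cv2
where()
from workcell import manip
c=manip.camera("side");snap("w5");w=cv2.imread("pics/w5.png");sc=manip.camera("scene")
np.savez("side5.npz",**c)
a=cv2.resize(c["img"][175:325,205:345],None,fx=2.8,fy=4*.7,interpolation=cv2.INTER_CUBIC)
b=cv2.resize(w,(400,300));d=cv2.resize(sc["img"][215:340,260:400],(392,350),interpolation=cv2.INTER_CUBIC)
o=np.zeros((600,800,3),np.uint8);o[:420,:392]=a;o[:300,400:800]=b;o[300:600,400:792]=d[:300]
cv2.imwrite("pics/comp5.png",o)
E
```

```text
11.78 board in nest [-1.6  0.8 59. ] rot err/pi (world, to fix) [-0.0001 -0.0002  0.0001] F [-0.2  1.3 -1.6] [-0.18  0.44  1.97  0.09  0.42 -1.76]
11.825 [-0.18  0.44  1.97  0.09  0.42 -1.76] [576.8 -29.6 151.3] [3.1395 0.3152 3.0737] [-0.4 -0.3 -1.4] 55.29033005616871
```

View pics/comp5.png

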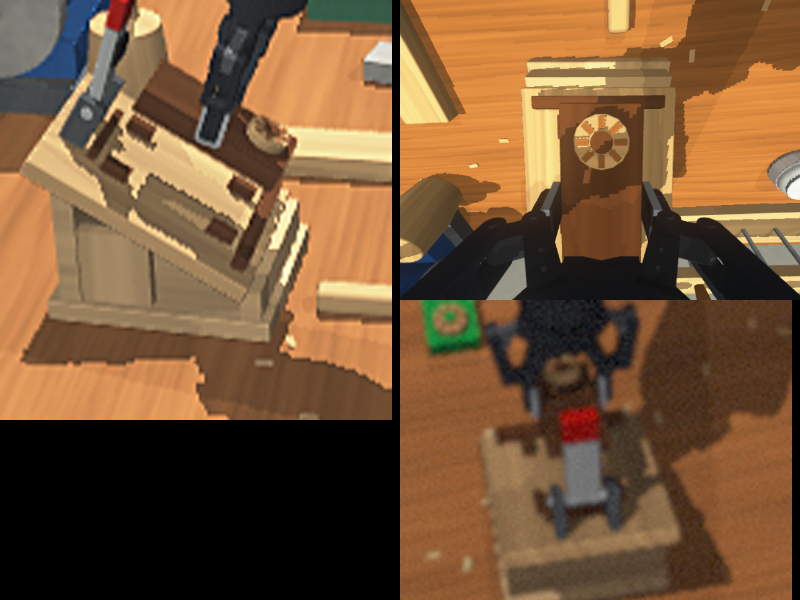

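```bash
python3 - <<'E'
from ik import *
import cv2
c=cam("w5");g=c["img"][:,:,2].astype(int)
for v in (157,161,165): print(v,"L",g[v,200:226].tolist(),"R",g[v,410:436].tolist())
for u in (225,235,400,410): print("col",u,g[138:182,u].tolist())
# plate sides
for v in (200,215): print(v,"plate L",g[v,190:215].tolist(),"R",g[v,415:450].tolist())
P=np.array([[-68,-65,14],[-68,65,14],[-68,-65,0],[-68,65,0]])
print(proj(c,P@RN.T+N).round(1).tolist())
b,Rb=where()
B=np.array([[-65,-28,24],[-65,28,24],[-40,0,34]]);print("board",proj(c,B@Rb.T+b).round(1).tolist())
s=cam("side");f=lambda X:((proj(s,X)-[205,175])*2.8).round(0).tolist()
B=np.array([[65,28,24],[65,-28,24],[-65,-28,24],[-40,0,34],[65,28,0]]);print("side board",f(B@Rb.T+b))
F=np.array([[-50,35,12],[50,35,12],[-50,-35,12],[50,-35,12],[-68,65,14],[-68,-65,14]]);print("side nest",f(F@RN.T+N))
E
```

```text
157 L [247, 250, 250, 250, 250, 250, 250, 250, 250, 250, 173, 147, 145, 146, 146, 147, 146, 146, 145, 146, 146, 146, 146, 145, 147, 146] R [72, 72, 72, 73, 73, 72, 73, 72, 72, 72, 74, 73, 74, 84, 118, 147, 147, 146, 146, 144, 145, 145, 144, 144, 143, 145]
161 L [246, 249, 250, 250, 250, 250, 250, 250, 250, 250, 182, 150, 148, 148, 149, 148, 148, 148, 148, 149, 148, 148, 148, 148, 148, 147] R [74, 74, 76, 75, 74, 76, 74, 73, 75, 75, 76, 75, 75, 84, 117, 148, 148, 146, 145, 145, 145, 144, 144, 144, 144, 145]
165 L [245, 249, 250, 250, 250, 250, 250, 250, 250, 250, 212, 154, 152, 152, 152, 152, 151, 152, 151, 152, 151, 152, 151, 152, 152, 151] R [79, 79, 79, 78, 79, 79, 78, 78, 79, 79, 79, 80, 78, 95, 132, 148, 147, 146, 145, 145, 145, 145, 144, 144, 144, 146]
col 225 [177, 173, 151, 202, 235, 240, 178, 180, 180, 179, 169, 169, 168, 170, 167, 140, 123, 145, 146, 146, 147, 147, 148, 147, 149, 148, 152, 151, 152, 151, 149, 150, 149, 147, 149, 122, 112, 230, 234, 233, 245, 245, 245, 245]
col 235 [176, 174, 167, 228, 248, 193, 193, 193, 193, 193, 194, 193, 194, 194, 194, 128, 124, 144, 145,
[... 936 characters left out ...]
47, 250, 250, 250, 250, 250, 250, 250, 250, 250, 250, 249] R [139, 141, 142, 142, 142, 141, 141, 145, 148, 150, 149, 147, 148, 148, 148, 148, 148, 149, 149, 150, 150, 148, 162, 172, 110, 112, 112, 112, 112, 113, 112, 112, 113, 113, 114]
[[212.5, 173.3], [426.0, 173.1], [219.4, 174.9], [419.3, 174.7]]
11.93 board in nest [-1.4  1.2 59.2] rot err/pi (world, to fix) [ 0.      0.     -0.0004] F [ 0.6 -0.  -1.1] [-0.18  0.44  1.97  0.09  0.42 -1.76]
board [[252.5, 164.7], [390.1, 164.4], [321.4, 227.9]]
side board [[141.0, 88.0], [161.0, 58.0], [296.0, 139.0], [268.0, 131.0], [128.0, 110.0]]
side nest [[222.0, 227.0], [116.0, 164.0], [242.0, 185.0], [141.0, 125.0], [233.0, 256.0], [269.0, 177.0]]
```

The composite shows the board parallel to the slope and centred over the cradle to about 2 mm, rosette at the low end (wrist inset (601,142), ledge (532–664,102)). The keeper stands clear behind the high end. I'll correct y by -2 mm and descend along the slope's normal.

{"op": "drive_tool", "data": {
  "offset": [
    [0.006,-0.011,0.0035],
    [0.03,-0.002,-0.052],
    [0.03,-0.002,-0.052],
    [0.03,-0.002,-0.052],
    [0.03,-0.002,-0.052],
    [0,0,0],
    [0,0,0]
  ],
  "angular": [
    [0,0,0],
    [0,0,0],
    [0,0,0],
    [0,0,0],
    [0,0,0],
    [0,0,0],
    [0,0,0]
  ],
  "grip": [50,50,50,50,50,50,50]
}}

```text
t: 12.8
tcp_pos: [602.0, -34.5, 110.7]
tool_rot: [3.14, 0.316, 3.073]
wrist_force: [1.2, 0.7, -1.3]
opening: 55.2
grip_force: 43.3
```

```bash
sed -i 's/-33.2,95/-34.1,95/' ik.py; python3 -c "
from ik import *
where()"
```

```text
12.8 board in nest [ 0.2 -1.2 11.2] rot err/pi (world, to fix) [0.0001 0.0002 0.0001] F [ 1.2  0.7 -1.3] [-0.18  0.53  1.94  0.11  0.36 -1.78]
```

{"op": "drive_tool", "data": {
  "offset": [
    [0,0.005,0],
    [0.01,-0.001,-0.0173],
    [0.01,-0.001,-0.0173],
    [0.0037,0,-0.0065],
    [0,0,0]
  ],
  "angular": [
    [0,0,0],
    [0,0,0],
    [0,0,0],
    [0,0,0],
    [0,0,0]
  ],
  "grip": [50,50,50,50,50]
}}

```text
t: 13.42
tcp_pos: [606.8, -33.9, 102.3]
tool_rot: [3.14, 0.316, 3.073]
wrist_force: [-0.1, -0.4, -1.1]
opening: 55.1
grip_force: 43.4
```

{"op": "drive_tool", "data": {
  "offset": [
    [0.0025,0,-0.0045],
    [0.0025,0,-0.0045],
    [0,0,0]
  ],
  "angular": [
    [0,0,0],
    [0,0,0],
    [0,0,0]
  ],
  "grip": [50,50,50]
}}

```text
t: 13.8
tcp_pos: [607.5, -33.9, 101.6]
tool_rot: [3.14, 0.316, 3.073]
wrist_force: [-8.9, -1.0, 10.6]
opening: 54.7
grip_force: 44.9
```

```bash
python3 -c "
from ik import *
where()"
```

```text
13.8 board in nest [ 0.3 -0.2  0.6] rot err/pi (world, to fix) [0.0001 0.0003 0.0001] F [-8.9 -1.  10.6] [-0.18  0.55  1.93  0.11  0.34 -1.78]
```

{"op": "drive_tool", "data": {
  "offset": [
    [0,0,0],
    [0,0,0],
    [0,0,0],
    [0,0,0]
  ],
  "angular": [
    [0,0,0],
    [0,0,0],
    [0,0,0],
    [0,0,0]
  ],
  "grip": [60,66,76,76]
}}

```text
t: 14.3
tcp_pos: [607.9, -33.9, 100.6]
tool_rot: [3.14, 0.316, 3.073]
wrist_force: [-1.2, -0.5, -0.5]
opening: 76.1
grip_force: 0.0
```

{"op": "drive_tool", "data": {
  "offset": [
    [-0.025,0.0017,0.0433],
    [-0.07,0.005,0.121],
    [-0.1,0.007,0.173],
    [-0.1,0.007,0.173],
    [0,0,0],
    [0,0,0]
  ],
  "angular": [
    [0,0,0],
    [0,0,0],
    [0,0,0],
    [0,0,0],
    [0,0,0],
    [0,0,0]
  ],
  "grip": [76,76,76,40,0,0]
}}

```text
t: 15.05
tcp_pos: [548.8, -29.8, 202.8]
tool_rot: [3.14, 0.317, 3.073]
wrist_force: [0.5, -0.5, 0.5]
opening: 21.7
grip_force: 0.0
```

```bash
python3 - <<'E'
from ik import *
import cv2
from workcell import manip
snap("w6");c=cam("w6");sd=manip.camera("side");np.savez("side6.npz",**sd);sc=manip.camera("scene");np.savez("scene6.npz",**sc)
# red sleeve centroids, board rosette
for n,k in(("side",sd),("scene",sc)):
    b,g,r=[k["img"][...,i].astype(int) for i in range(3)]
    m=(r>130)&(g<60)&(b<60); v,u=np.nonzero(m);print(n,"red",len(u),u.mean().round(1),v.mean().round(1),u.min(),u.max(),v.min(),v.max())
for th in (1.6,1.65,1.7,1.75,1.8):
    C=N+RN@[93-86*np.cos(th),0,34+86*np.sin(th)];print(th,proj(sd,C).round(1),proj(sc,C).round(1))
B=np.array([[-65,-28,24],[-65,28,24],[-40,0,34],[65,28,24],[65,-28,24]])
print("pred board seated wrist",proj(c,B@RN.T+N).round(1).tolist())
o=np.zeros((600,800,3),np.uint8);o[:480,:420]=c["img"][:,110:530];a=cv2.resize(sd["img"][175:325,205:340],None,fx=2.8,fy=2.8,interpolation=cv2.INTER_CUBIC);o[:420,422:800]=a
cv2.imwrite("pics/comp6.png",o)
E
```

```text
15.05 [-0.19  0.33  1.98  0.08  0.53 -1.76] [548.8 -29.8 202.8] [3.14   0.3167 3.0729] [ 0.5 -0.5  0.5] 21.65518583209724
side red 85 245.0 179.1 64 252 169 390
scene red 57 323.4 256.1 318 329 253 259
1.6 [[253.9 180.9]] [[322.6 255.1]]
1.65 [[252.2 180. ]] [[322.9 256.1]]
1.7 [[250.5 179.2]] [[323.2 257.1]]
1.75 [[248.7 178.4]] [[323.5 258.3]]
1.8 [[246.9 177.7]] [[323.7 259.5]]
pred board seated wrist [[284.2, 179.9], [358.5, 179.8], [321.4, 213.8], [356.8, 345.2], [286.4, 345.4]]
```

View pics/comp6.png

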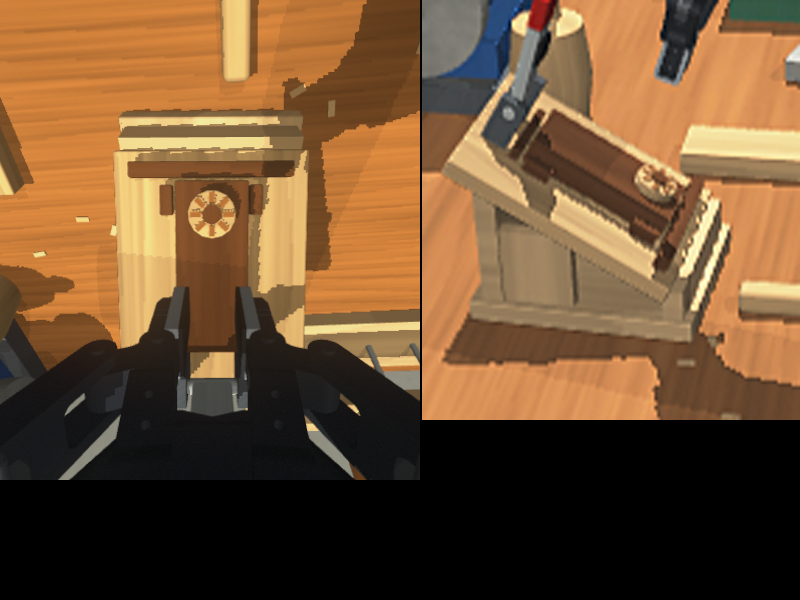

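The board is seated flat between the fences with the rosette at the low end, rosette at (212,213) in the wrist inset. The keeper is still up, at about 1.72 rad. Next I'll compute the push path.

```bash
python3 - <<'E'
from ik import *
T=Ro.from_euler("xyz",[3.14,.3167,3.0729]).as_matrix()
Tn=RN.T@T; a=-Tn[:,2];e=-Tn[:,0];print(a.round(3),e.round(3))
def tcp(th,s,cl=0):
    u=np.array([-np.cos(th),0,np.sin(th)]);n=np.array([np.sin(th),0,np.cos(th)])
    return np.array([93,0,34])+s*u+(7.5+11*abs(e@n)+cl)*n
pts=[("pre",tcp(1.72,80,18)+90*a),("down",tcp(1.72,80,18)),("near",tcp(1.72,80,3))]
for th in np.r_[np.arange(1.6,.05,-.13),0.04,0]: pts.append((round(th,2),tcp(th,80+5*(1-th/1.6))))
pv=np.array([548.8,-29.8,202.8]);q=[-.19,.33,1.98,.08,.53,-1.76]
for n,x in pts:
    X=N+RN@x;q,err=ik(X,T,q);print(n,X.round(1),"d/200",((X-pv)/200).round(4).tolist(),"q4-6",q[3:].round(2),round(err,4));pv=X
E
```

```text
[ 0.205 -0.001  0.979] [ 0.979 -0.001 -0.205]
pre [653.4 -37.  344.3] d/200 [0.523, -0.0358, 0.7073] q4-6 [ 0.04  0.95 -1.69] 0.0
down [681.4 -38.7 258.7] d/200 [0.1399, -0.0089, -0.4276] q4-6 [ 0.05  0.78 -1.7 ] 0.0
near [667.5 -37.8 253.3] d/200 [-0.0696, 0.0047, -0.0274] q4-6 [ 0.05  0.76 -1.7 ] 0.0
1.6 [654.9 -36.9 250.1] d/200 [-0.0627, 0.0043, -0.016] q4-6 [ 0.05  0.74 -1.71] 0.0
1.47 [644.4 -36.2 246.7] d/200 [-0.0528, 0.0036, -0.0168] q4-6 [ 0.05  0.72 -1.71] 0.0
1.34 [634.2 -35.5 241.8] d/200 [-0.0509, 0.0035, -0.0245] q4-6 [ 0.05  0.7  -1.71] 0.0
1.21 [624.6 -34.9 235.4] d/200 [-0.0478, 0.0033, -0.032] q4-6 [ 0.06  0.67 -1.72] 0.0
1.08 [615.9 -34.3 227.6] d/200 [-0.0434, 0.003, -0.0391] q4-6 [ 0.06  0.65 -1.72] 0.0
0.95 [608.3 -33.8 218.5] d/200 [-0.0379, 0.0026, -0.0455] q4-6 [ 0.06  0.62 -1.73] 0.0
0.82 [602.1 -33.3 208.2] d/200 [-0.0314, 0.0021, -0.0511] q4-6 [ 0.07  0.59 -1.73] 0.0
0.69 [597.3 -33.  197.1] d/200 [-0.024, 0.0016, -0.0557] q4-6 [ 0.07  0.56 -1.74] 0.0
0.56 [594.1 -32.8 185.3] d/200 [-0.0158, 0.0011, -0.0592] q4-6 [ 0.07  0.53 -1.74] 0.0
0.43 [592.7 -32.7 173. ] d/200 [-0.0072, 0.0005, -0.0613] q4-6 [ 0.08  0.5  -1.75] 0.0
0.3 [593.  -32.7 160.6] d/200 [0.0018, -0.0001, -0.062] q4-6 [ 0.08  0.47 -1.75] 0.0
0.17 [594.9 -32.8 149.1] d/200 [0.0094, -0.0006, -0.0575] q4-6 [ 0.09  0.44 -1.76] 0.0
0.04 [597.4 -33.  139.7] d/200 [0.0125, -0.0008, -0.0469] q4-6 [ 0.09  0.42 -1.76] 0.0
0.0 [598.4 -33.1 136.9] d/200 [0.0049, -0.0003, -0.0142] q4-6 [ 0.09  0.42 -1.76] 0.0
```

{"op": "drive_tool", "data": {
  "offset": [
    [0,0,0.236],
    [0,0,0.236],
    [0,0,0.236],
    [0.13,-0.009,0],
    [0.13,-0.009,0],
    [0.13,-0.009,0],
    [0.133,-0.009,0],
    [0,0,0]
  ],
  "angular": [
    [0,0,0],
    [0,0,0],
    [0,0,0],
    [0,0,0],
    [0,0,0],
    [0,0,0],
    [0,0,0],
    [0,0,0]
  ],
  "grip": [0,0,0,0,0,0,0,0]
}}

```text
t: 16.2
tcp_pos: [654.6, -37.1, 342.4]
tool_rot: [3.14, 0.314, 3.073]
wrist_force: [-0.6, 0.1, -0.0]
opening: -0.0
grip_force: 0.0
```

{"op": "drive_tool", "data": {
  "offset": [
    [0.035,-0.002,-0.107],
    [0.035,-0.002,-0.107],
    [0.035,-0.002,-0.107],
    [0.035,-0.002,-0.107],
    [0,0,0],
    [0,0,0]
  ],
  "angular": [
    [0,0,0],
    [0,0,0],
    [0,0,0],
    [0,0,0],
    [0,0,0],
    [0,0,0]
  ],
  "grip": [0,0,0,0,0,0]
}}

```text
t: 16.95
tcp_pos: [681.3, -38.5, 259.4]
tool_rot: [3.14, 0.317, 3.073]
wrist_force: [0.7, 0.5, 0.8]
opening: 0.0
grip_force: 0.0
```

{"op": "drive_tool", "data": {
  "offset": [
    [-0.035,0.0025,-0.014],
    [-0.035,0.0025,-0.014],
    [-0.063,0.004,-0.016],
    [-0.053,0.0035,-0.017],
    [-0.051,0.0035,-0.0245],
    [0,0,0]
  ],
  "angular": [
    [0,0,0],
    [0,0,0],
    [0,0,0],
    [0,0,0],
    [0,0,0],
    [0,0,0]
  ],
  "grip": [0,0,0,0,0,0]
}}

```text
t: 17.7
tcp_pos: [633.1, -35.3, 241.3]
tool_rot: [3.14, 0.315, 3.073]
wrist_force: [-0.2, 0.3, 0.2]
opening: -0.2
grip_force: 0.0
```

```bash
cat > red.py <<'E'
from ik import *
from workcell import manip
s=manip.get_state();print(s["t"],s["tcp_pos"].round(1),s["wrist_force"].round(1))
for n in("side","scene"):
    k=manip.camera(n);b,g,r=[k["img"][...,i].astype(int) for i in range(3)]
    m=(r>110)&(g<60)&(b<60);v,u=np.nonzero(m);ok=(u>200)&(u<350)&(v<330);u,v=u[ok],v[ok]
    print(n,len(u),(u.mean().round(1),v.mean().round(1)) if len(u) else "")
    print({t:proj(k,N+RN@[93-86*np.cos(t),0,34+86*np.sin(t)])[0].round(0).tolist() for t in (1.7,1.4,1.2,.9,.6,.3,.1,0)})
E
python3 red.py
```

```text
17.7 [633.1 -35.3 241.3] [-0.2  0.3  0.2]
side 76 (np.float64(261.3), np.float64(187.2))
{1.7: [250.0, 179.0], 1.4: [260.0, 185.0], 1.2: [266.0, 191.0], 0.9: [272.0, 200.0], 0.6: [275.0, 210.0], 0.3: [275.0, 220.0], 0.1: [273.0, 226.0], 0: [271.0, 229.0]}
scene 16 (np.float64(316.3), np.float64(255.4))
{1.7: [323.0, 257.0], 1.4: [322.0, 252.0], 1.2: [321.0, 250.0], 0.9: [320.0, 250.0], 0.6: [320.0, 253.0], 0.3: [320.0, 259.0], 0.1: [320.0, 264.0], 0: [320.0, 266.0]}
```

The keeper has followed to about 1.35 rad. I'll keep going round the arc.

{"op": "drive_tool", "data": {
  "offset": [
    [-0.048,0.0035,-0.032],
    [-0.0435,0.003,-0.039],
    [-0.038,0.0025,-0.0455],
    [-0.0315,0.002,-0.051],
    [-0.024,0.0015,-0.056],
    [-0.016,0.001,-0.059],
    [-0.007,0.0005,-0.061],
    [0.002,0,-0.062]
  ],
  "angular": [
    [0,0,0],
    [0,0,0],
    [0,0,0],
    [0,0,0],
    [0,0,0],
    [0,0,0],
    [0,0,0],
    [0,0,0]
  ],
  "grip": [0,0,0,0,0,0,0,0]
}}

```text
t: 18.8
tcp_pos: [592.8, -32.6, 159.7]
tool_rot: [3.14, 0.316, 3.073]
wrist_force: [1.4, -0.8, 1.2]
opening: 0.5
grip_force: 0.5
```

{"op": "drive_tool", "data": {
  "offset": [
    [0.0095,-0.0005,-0.0575],
    [0.0065,-0.0005,-0.0235],
    [0.006,-0.0005,-0.0235],
    [0,0,0]
  ],
  "angular": [
    [0,0,0],
    [0,0,0],
    [0,0,0],
    [0,0,0]
  ],
  "grip": [0,0,0,0]
}}

```text
t: 19.3
tcp_pos: [597.2, -32.8, 139.4]
tool_rot: [3.14, 0.316, 3.073]
wrist_force: [0.5, 0.3, 0.1]
opening: -0.3
grip_force: 0.0
```

```bash
python3 red.py
```

```text
19.3 [597.2 -32.8 139.4] [0.5 0.3 0.1]
side 89 (np.float64(272.1), np.float64(229.0))
{1.7: [250.0, 179.0], 1.4: [260.0, 185.0], 1.2: [266.0, 191.0], 0.9: [272.0, 200.0], 0.6: [275.0, 210.0], 0.3: [275.0, 220.0], 0.1: [273.0, 226.0], 0: [271.0, 229.0]}
scene 17 (np.float64(316.6), np.float64(264.9))
{1.7: [323.0, 257.0], 1.4: [322.0, 252.0], 1.2: [321.0, 250.0], 0.9: [320.0, 250.0], 0.6: [320.0, 253.0], 0.3: [320.0, 259.0], 0.1: [320.0, 264.0], 0: [320.0, 266.0]}
```

{"op": "drive_tool", "data": {
  "offset": [
    [0.005,0,-0.009],
    [0.005,0,-0.009],
    [0,0,0]
  ],
  "angular": [
    [0,0,0],
    [0,0,0],
    [0,0,0]
  ],
  "grip": [0,0,0]
}}

```text
t: 19.77
tcp_pos: [599.1, -32.9, 136.4]
tool_rot: [3.14, 0.316, 3.073]
wrist_force: [-4.9, -0.1, 6.5]
opening: -0.1
grip_force: 3.4
```

{"op": "drive_tool", "data": {
  "offset": [
    [0.0025,0,-0.0045],
    [0.0025,0,-0.0045],
    [0,0,0]
  ],
  "angular": [
    [0,0,0],
    [0,0,0],
    [0,0,0]
  ],
  "grip": [0,0,0]
}}

```text
t: 20.15
tcp_pos: [599.4, -32.9, 135.9]
tool_rot: [3.14, 0.316, 3.073]
wrist_force: [-18.0, -2.0, 24.8]
opening: 0.0
grip_force: 15.2
```

{"op": "drive_tool", "data": {
  "offset": [
    [-0.02,0.0015,0.035],
    [-0.075,0.005,0.13],
    [-0.1,0.007,0.173],
    [-0.1,0.007,0.173],
    [0,0,0.1],
    [0,0,0]
  ],
  "angular": [
    [0,0,0],
    [0,0,0],
    [0,0,0],
    [0,0,0],
    [0,0,0],
    [0,0,0]
  ],
  "grip": [0,0,0,0,0,0]
}}

```text
t: 20.9
tcp_pos: [541.7, -28.8, 257.9]
tool_rot: [3.14, 0.32, 3.073]
wrist_force: [1.2, -0.3, -0.6]
opening: -0.1
grip_force: 0.0
```

```bash
python3 red.py; python3 - <<'E'
from ik import *
import cv2
from workcell import manip
c=manip.camera("side");o=dict(np.load("side6.npz"))
# rosette patch shift since before keeper closing
x,y=[int(v) for v in proj(c,N+RN@[-40,0,34])[0]]
t=o["img"][y-9:y+10,x-11:x+12];r=cv2.matchTemplate(c["img"][y-19:y+20,x-21:x+22],t,cv2.TM_CCOEFF_NORMED);print(cv2.minMaxLoc(r)[1::2],"expect (10,10)")
E
```

```text
20.9 [541.7 -28.8 257.9] [ 1.2 -0.3 -0.6]
side 129 (np.float64(271.8), np.float64(228.3))
{1.7: [250.0, 179.0], 1.4: [260.0, 185.0], 1.2: [266.0, 191.0], 0.9: [272.0, 200.0], 0.6: [275.0, 210.0], 0.3: [275.0, 220.0], 0.1: [273.0, 226.0], 0: [271.0, 229.0]}
scene 48 (np.float64(319.6), np.float64(264.9))
{1.7: [323.0, 257.0], 1.4: [322.0, 252.0], 1.2: [321.0, 250.0], 0.9: [320.0, 250.0], 0.6: [320.0, 253.0], 0.3: [320.0, 259.0], 0.1: [320.0, 264.0], 0: [320.0, 266.0]}
(0.9769402146339417, (10, 10)) expect (10,10)
```

The keeper is down and stayed down, the board has not moved, and the robot is clear of everything.

```bash
python3 -c "
from workcell import manip
print(manip.close_job())"
```

```text
the job is handed in; nothing more can be done
None
```

I laid the small dark rosette board flat in the cradle with the rosette at the low end, swung the hold-down arm fully down onto it, and handed the job in at about 21 s; I moved nothing else on purpose, but the final check covered only the board and keeper.

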